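# Put up the photo stand and line up the jars

## Task

Get the photo stand ready: swing its folded backdrop up and over centre until it leans back on its stop and stays up by itself. Then stand every jar upright on the deck, centred on the black line, each squarely behind a vial of its own. Do not disturb the timer or the beaker.

Things in the scene. Friction and masses are not known exactly. Their poses are not given: they have to be found in the camera images.
- stay (a joint): angle of the photo stand's hinged backdrop (a white panel in an aluminium frame, 360 mm wide, reaching 119 mm from its hinge), rad: 0 = folded forward over the deck, 15 degrees above level; grows as it swings up and away from the robot; it is upright (dead centre) at about 1.31, its stop is at 1.606. Plain free hinge, no latch or spring: let go short of centre it falls forward, past centre it falls back onto its stop and stays. About 5 N at the handle lifts it
- stay_handle (a point): middle of the backdrop's round handle bar (14 mm across, lying along the stand's y axis, sticking 62 mm out free from the backdrop's right-hand side; the frame begins 39 mm from this point towards the stand). 85 mm from the hinge; about 46 mm above the bench when folded, 105 mm when up; the space under and round it is free
- stay_hinge (a point): point on the backdrop's hinge axis, 24 mm above the bench, level with stay_handle along the stand's y. Axes are the stand's: x to its back, away from the robot, y to the left, z up. At angle q the handle is at hinge - 0.085*cos(q+0.262) along x, + 0.085*sin(q+0.262) along z
- deck_line (a point): middle of the thin black line drawn from left to right across the stand's grey deck (deck 210 mm front to back, 390 mm left-right, its top 16 mm above the bench). The line is 65 mm in front of the backdrop's hinge and 113 mm from the deck's front edge. The point is on the deck's top. Axes: x to the back, across the line; y to the left, along the line; z up
- ref_0_vial (a point): centre of a small capped glass vial (27 mm across, 62 mm tall) fixed in a black clip foot (38 mm across, 11 mm high) on the front of the deck; four such stand in a row, 80 to 100 mm apart, 82 to 90 mm in front of the line. Axes as the stand's: x to the back, y to the left
- ref_1_vial (a point): centre of a small capped glass vial (27 mm across, 62 mm tall) fixed in a black clip foot (38 mm across, 11 mm high) on the front of the deck; four such stand in a row, 80 to 100 mm apart, 82 to 90 mm in front of the line. Axes as the stand's: x to the back, y to the left
- ref_2_vial (a point): centre of a small capped glass vial (27 mm across, 62 mm tall) fixed in a black clip foot (38 mm across, 11 mm high) on the front of the deck; four such stand in a row, 80 to 100 mm apart, 82 to 90 mm in front of the line. Axes as the stand's: x to the back, y to the left
- ref_3_vial (a point): centre of a small capped glass vial (27 mm across, 62 mm tall) fixed in a black clip foot (38 mm across, 11 mm high) on the front of the deck; four such stand in a row, 80 to 100 mm apart, 82 to 90 mm in front of the line. Axes as the stand's: x to the back, y to the left
- jar_0_mid (a point): centre, half-way up, of a loose glass jar with black screw cap (body 60 mm across, cap 54 mm across and the top 14 mm of the jar; 100 mm tall, base 50 mm below this point, bottom-heavy with a thick base, about 0.3 kg, cap fixed). 3 or 4 jars are there; they stand upright on the bench in front and to the right of the stand
- jar_1_mid (a point): centre, half-way up, of a loose glass jar with black screw cap (body 60 mm across, cap 54 mm across and the top 14 mm of the jar; 100 mm tall, base 50 mm below this point, bottom-heavy with a thick base, about 0.3 kg, cap fixed). 3 or 4 jars are there; they stand upright on the bench in front and to the right of the stand
- jar_2_mid (a point): centre, half-way up, of a loose glass jar with black screw cap (body 60 mm across, cap 54 mm across and the top 14 mm of the jar; 100 mm tall, base 50 mm below this point, bottom-heavy with a thick base, about 0.3 kg, cap fixed). 3 or 4 jars are there; they stand upright on the bench in front and to the right of the stand
- jar_3_mid (a point): centre, half-way up, of a loose glass jar with black screw cap (body 60 mm across, cap 54 mm across and the top 14 mm of the jar; 100 mm tall, base 50 mm below this point, bottom-heavy with a thick base, about 0.3 kg, cap fixed). 3 or 4 jars are there; they stand upright on the bench in front and to the right of the stand
- timer: white bench timer, 58 x 64 x 20 mm, loose bystander on the bench in front of the stand; origin at its underside
- beaker: empty glass beaker, 58 mm across, 79 mm tall, loose bystander to the right of the stand; origin at its underside
Not all that is in view belongs to the job. What is shaped like the part that bears jar_1_mid but red is not meant.

How it is judged:
On the way:
1. the backdrop leans on its stop past centre and stays up, the robot's fingers off it (value of joint stay above 1.55 rad and contact force between the fingers and stay below 0.2 N and distance between the grasp point and stay_handle above 0.04 m), for 0.3 s.
At the end, for the whole second after the job is handed in: The backdrop still leans on its stop (angle above 1.55), and every jar present stands upright (within 0.12 rad) on the deck, its centre within 12 mm sideways of the middle of a vial and within 20 mm of the black line (value of joint stay above 1.55 rad and x of jar_0_mid in the frame of deck_line between -0.02 and 0.02 m and z of jar_0_mid in the frame of deck_line between 0.04 and 0.058 m and angle between each of jar_0_mid, jar_1_mid, jar_2_mid, jar_3_mid's own z axis and vertical below 0.12 rad and (y of jar_0_mid in the frame of ref_0_vial between -0.012 and 0.012 m or y of jar_0_mid in the frame of ref_1_vial between -0.012 and 0.012 m or y of jar_0_mid in the frame of ref_2_vial between -0.012 and 0.012 m or y of jar_0_mid in the frame of ref_3_vial between -0.012 and 0.012 m) and x of jar_1_mid in the frame of deck_line between -0.02 and 0.02 m and z of jar_1_mid in the frame of deck_line between 0.04 and 0.058 m and (y of jar_1_mid in the frame of ref_0_vial between -0.012 and 0.012 m or y of jar_1_mid in the frame of ref_1_vial between -0.012 and 0.012 m or y of jar_1_mid in the frame of ref_2_vial between -0.012 and 0.012 m or y of jar_1_mid in the frame of ref_3_vial between -0.012 and 0.012 m) and x of jar_2_mid in the frame of deck_line between -0.02 and 0.02 m and z of jar_2_mid in the frame of deck_line between 0.04 and 0.058 m and (y of jar_2_mid in the frame of ref_0_vial between -0.012 and 0.012 m or y of jar_2_mid in the frame of ref_1_vial between -0.012 and 0.012 m or y of jar_2_mid in the frame of ref_2_vial between -0.012 and 0.012 m or y of jar_2_mid in the frame of ref_3_vial between -0.012 and 0.012 m) and x of jar_3_mid in the frame of deck_line between -0.02 and 0.02 m and z of jar_3_mid in the frame of deck_line between 0.04 and 0.058 m and (y of jar_3_mid in the frame of ref_0_vial between -0.012 and 0.012 m or y of jar_3_mid in the frame of ref_1_vial between -0.012 and 0.012 m or y of jar_3_mid in the frame of ref_2_vial between -0.012 and 0.012 m or y of jar_3_mid in the frame of ref_3_vial between -0.012 and 0.012 m)); the robot touches nothing.
It fails at once if the timer or the beaker is pushed more than 3 cm or the beaker is knocked over (distance of any of timer, beaker from where it was at the start of the episode above 0.03 m or angle between beaker's own z axis and vertical above 0.5 rad).
Of jar_0, jar_1, jar_2, jar_3 only 3 to 4 are there at a start; the rules pass over those that are not, and their reading is None.
At some moment in a run one of jar_0, jar_1, jar_2, jar_3 may be knocked a few centimetres aside while the robot is not near it.
It also fails if it takes over 210 s, if anything falls off the work surface, if the arm or the gripper's body presses on something with over 40 N, if the wrist force passes 120 N, or if a joint passes its speed limit or range.

## Robot

A 6-joint arm with a two-finger parallel gripper is mounted at the origin on a cart in front of the work surface, level with it; the furniture and walls round the work are solid. World frame = base frame: x ahead of the robot, y to its left, z up, the work surface at z = 0. Lengths are in m, angles in rad, forces in N, time in s.
With the tool pointing down it reaches from about 0.375 to 0.75 m from the base axis. Payload 9 kg.
Tool frame: the origin (TCP) lies on the centre line of the jaws, within the pads' length; the fingertips stand 25 mm ahead of it and the grasp point (between the pads) lies 6 mm ahead of it (manip.tip_extent is the distance from the TCP to the fingertips, in m); z points along the fingers, y is the line along which they close (so a half turn about z gives the same grasp; the last joint's range is limited). The gripper opens to 85 mm and grips with 20 to 120 N. Pads are 22 mm wide; open, the fingers measure 114 mm over their backs; the gripper's body (76 mm by 85 mm) begins 54 mm behind the grasp point. The pads swing forward as they close: fully open they stand 13 mm farther back than shut.
Start: joints at [-1.407, 0.104, 0.097, 1.564, 0, 1.353], TCP at [0.224, -0.557, 0.234] pointing down, gripper open.
Joint ranges: [-2.99, 2.99], [-0.84, 1.86], [-1.1, 1.16], [-1.84, 2.11], [-1.51, 1.56], [-3.14, 3.14]. Speed limits (rad/s): [2.22, 2.22, 2.57, 3.14, 3.14, 3.14].

## Interface

Orientations are given as a unit quaternion [x, y, z, w].
In Python, from station import monitor, vision, workorder, manip gives the robot as it stands.
- The arm moves only by the tool drive_tool, never from a script. Its argument "steps" is a list of rows, each an object with "travel": the shift along the tool's x, y, z in cm, a list of three; "twist": the turn about the tool's z in rad. In form: [{"travel": [x, y, z], "twist": twist}, ...]. A call has 1 to 10 rows; each row shifts and turns the commanded pose from where the row before left it, along the tool's axes as they then stand; what a row does not reach is not made up. A row lasts 1/10 s, in which the tool goes at most 50 mm and 8.59 degrees, less where a joint would pass 70% of its speed; a pose out of reach is approached as far as the arm can. A call is refused whole if a number of a shift passes 5 or a number of a turn 0.15, either way. A call with a gripper value outside its range is refused whole. "claw" is the closure, from 0 (fully open) to 1 (shut), set as the call begins (left out, the last holds). The fingers move at their own pace and stop on an object; "newtons" is the grip in N (left out, the last holds). Time passes only in rows, so rows that do not move let the fingers close. It gives the time, the measured TCP pose, the force, the opening and the grip force at its end, in the units of the state.
- monitor.read_state(): the state, without advancing time (a new reading comes with each control period).
- vision.read_camera(name): name is "side" or "top" or "wrist"; returns (picture, depth): 420x560x3 uint8, red, green, blue; 420x560 float32, m along the optical axis (not along the pixel's ray), 0 where there is no reading.
- vision.camera_model(name): a dict with "fov_y" (degrees; the focal length in pixels is half the picture's height over the tangent of half this angle, whatever the lens; pixels are square), "cx", "cy" (the principal point, pixels), "eye" and "orientation" of the camera in the world. Camera axes: x right, y up, looking along -z (the intrinsics and any distortion apply to the point x, -y, -z); pixel columns grow to the right and rows downward; lengths in m; the calibration is good to about 2 mm. A picture is of the moment at which its call begins: read the wrist's pose just before it. camera_model takes no time and is no camera call; for the wrist camera it gives the pose at the moment of the call.
- workorder.hand_in(): hands the job in; it is judged then, once.
The state is a dict: "time_s": time; "joint_positions": joint angles; "dq": joint speeds; "effort": joint torques, N m; "eef_pos": TCP position; "ee_rot": TCP orientation; "contact_force": force on the tool from outside, world axes, zero at the start; "ft_torque": the same for the moment, N m; "gripper_width": finger opening in m; "grip_force": force on a finger pad.
Only numpy, scipy, OpenCV 4.12 (cv2) and the standard library are available. Lean on these libraries where they do the work, as an engineer would, in place of code of your own. Each camera call takes 0.05 s, during which the arm holds its last target. There are 200 camera calls.

## Working session

There is one attempt and no reset: what is moved stays moved. The work goes in short steps, Python scripts to look and compute and a tool call to move; the robot and the scene stay as the last step left them, time stands still between calls to the robot, and variables do not carry over. Pictures are saved under pics/ and viewed, at most 14 in all, crops included, and the job is handed in when it is done.

Besides the shell and the picture viewer there is one more tool, called after "Emit:" as a command line: name --argument value ..., lists and objects as JSON in quotes. drive_tool: Moves the arm, as the interface text tells. Its arguments: {"type":"object","properties":{"steps":{"type":"array","items":{"type":"object","properties":{"travel":{"type":"array","items":{"type":"number"}},"twist":{"type":"number"}}}},"claw":{"type":"number"},"newtons":{"type":"number"}},"required":["steps"]}

```bash
mkdir -p pics; cat > h.py <<'E'
import numpy as np, cv2
from scipy.spatial.transform import Rotation as R
from station import monitor, vision, workorder, manip
def snap(n,f=None):
    m=vision.camera_model(n); p,d=vision.read_camera(n)
    if f: cv2.imwrite(f,cv2.cvtColor(p,cv2.COLOR_RGB2BGR))
    return p,d,m
def rays(m,uv):
    f=210/np.tan(np.radians(m['fov_y'])/2)
    uv=np.atleast_2d(np.array(uv,float))
    v=np.c_[(uv[:,0]-m['cx'])/f,-(uv[:,1]-m['cy'])/f,-np.ones(len(uv))]
    return R.from_quat(m['orientation']).apply(v)
def onz(m,uv,z):
    r=rays(m,uv); e=np.array(m['eye']); return e+r*((z-e[2])/r[:,2])[:,None]
def pts(m,uv,d):
    uv=np.atleast_2d(np.array(uv,int)); return np.array(m['eye'])+rays(m,uv)*d[uv[:,1],uv[:,0]][:,None]
E
python3 - <<'E'
from h import *
for n in('top','side'):
    p,d,m=snap(n,f'pics/{n}0.png'); print(n,m)
    np.savez(f'{n}0.npz',p=p,d=d)
print(monitor.read_state())
E
```

```text
top {'fov_y': 44.94750781112836, 'cx': 280.2845464383937, 'cy': 203.9165421608792, 'eye': array([0.24845577, 0.03311966, 1.6723934 ]), 'orientation': array([-0.06597099,  0.06145143,  0.7135108 , -0.69481932])}
side {'fov_y': 51.17372185297876, 'cx': 275.48836269320424, 'cy': 207.16522460868003, 'eye': array([0.17056008, 0.86267551, 0.90892353]), 'orientation': array([-0.08276262,  0.38994207,  0.90136543, -0.16922141])}
{'time_s': 0.1, 'joint_positions': array([-1.40668046e+00,  1.04617113e-01,  9.65352443e-02,  1.56385230e+00,
        5.33123355e-06,  1.35314672e+00]), 'dq': array([-0.0014822 , -0.0017869 ,  0.00309556, -0.00074171, -0.00142946,
       -0.00075721]), 'effort': array([ 5.56676765e-03, -5.58206785e+01,  5.04720676e+01,  1.29574985e-02,
       -2.90457774e-04, -5.49153853e-06]), 'eef_pos': array([ 0.22352756, -0.55650861,  0.23290673]), 'ee_rot': array([ 9.81836982e-01,  1.89725637e-01,  1.78910381e-05, -5.68644388e-04]), 'contact_force': array([-0.06948534, -0.13954535, -0.48593623]), 'ft_torque': array([-0.00798631, -0.01813691, -0.0131126 ]), 'grip_force': 0.0, 'gripper_width': 0.08596222651346823}
```

View pics/top0.png

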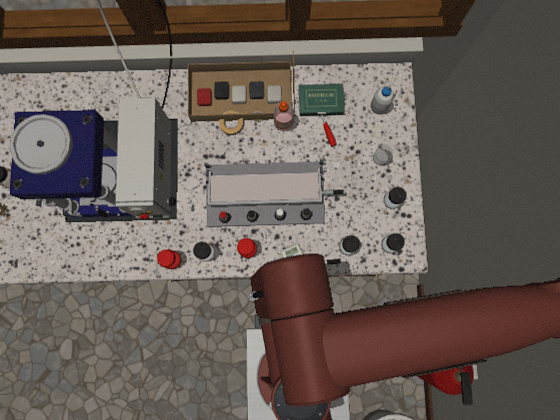

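View pics/side0.png

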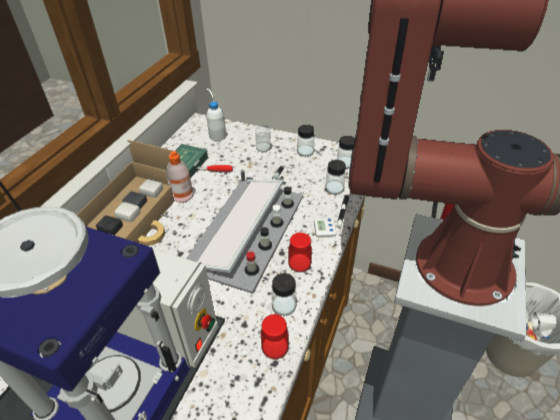

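Top view candidates: black-capped jars at (204,252), (349,244), (394,243) and (396,197). The red jars at (169,259) and (247,248) are lookalikes, so not meant. The beaker is at (383,155), the timer at (293,252), the handle at (333,192), and the vials at (224/252/280/306, 215).

```bash
python3 - <<'E'
from h import *
m=vision.camera_model('top'); z=np.load('top0.npz'); p,d=z['p'],z['d']
for n,u,h in [('jarA',(204,250),.1),('jarB',(349,243),.1),('jarC',(394,242),.1),('jarD',(397,195),.1),('v0',(224,215),.078),('v1',(252,215),.078),('v2',(280,213),.078),('v3',(306,213),.078),('handle',(335,192),.05),('beaker',(383,155),.04),('timer',(292,252),.02),('deckFL',(207,225),.016),('deckFR',(325,222),.016),('red',(247,247),.1),('panelBL',(209,169),.03),('panelBR',(321,166),.03)]:
    print(n,onz(m,u,h)[0].round(3), pts(m,u,d)[0].round(3))
c=cv2.resize(cv2.cvtColor(p,cv2.COLOR_RGB2BGR)[130:280,190:420],None,fx=3.4,fy=3.4,interpolation=cv2.INTER_CUBIC); cv2.imwrite('pics/crop1.png',c)
E
```

```text
jarA [0.397 0.28  0.1  ] [0.397 0.28  0.1  ]
jarB [ 0.406 -0.17   0.1  ] [ 0.406 -0.17   0.103]
jarC [ 0.406 -0.31   0.1  ] [ 0.406 -0.31   0.099]
jarD [ 0.554 -0.329  0.1  ] [ 0.555 -0.33   0.095]
v0 [0.508 0.22  0.078] [0.509 0.22  0.077]
v1 [0.506 0.13  0.078] [0.507 0.131 0.075]
v2 [0.51  0.041 0.078] [0.51  0.041 0.078]
v3 [ 0.508 -0.041  0.078] [ 0.508 -0.041  0.077]
handle [ 0.579 -0.14   0.05 ] [ 0.578 -0.139  0.058]
beaker [ 0.702 -0.306  0.04 ] [ 0.711 -0.312  0.006]
timer [0.39  0.006 0.02 ] [0.39  0.006 0.024]
deckFL [0.487 0.283 0.016] [0.487 0.283 0.018]
deckFR [ 0.486 -0.106  0.016] [ 0.489 -0.108 -0.004]
red [0.402 0.146 0.1  ] [0.402 0.146 0.105]
panelBL [0.673 0.274 0.03 ] [0.677 0.277 0.015]
panelBR [ 0.673 -0.099  0.03 ] [ 0.672 -0.099  0.032]
```

View pics/crop1.png

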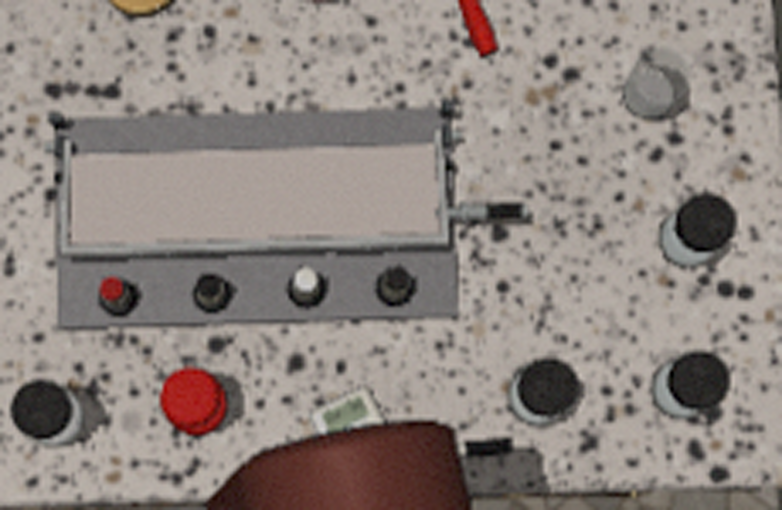

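Four black-capped jars are meant: A(.397,.280), B(.406,-.170), C(.406,-.310) and D(.555,-.330). The crop confirms this: caps are black at crop (42,410), (548,388), (698,380) and (706,222), with the red lookalike at (193,400). The handle is at crop (490,212), about (.579,-.140). First I'll turn the jaws to close along world x.

Emit:
drive_tool --steps '[{"twist": -0.149,"travel": [0,0,0]},{"twist": -0.149,"travel": [0,0,0]},{"twist": -0.149,"travel": [0,0,0]},{"twist": -0.149,"travel": [0,0,0]},{"twist": -0.149,"travel": [0,0,0]},{"twist": -0.149,"travel": [0,0,0]},{"twist": -0.149,"travel": [0,0,0]},{"twist": -0.146,"travel": [0,0,0]}]' --claw 0

```text
time_s: 0.9
eef_pos: [0.2235, -0.5566, 0.2331]
ee_rot: [0.705, 0.709, 0.0, -0.0]
contact_force: [0.2, 0.1, -0.0]
gripper_width: 0.0858
grip_force: 0.0
```

Emit:
drive_tool --steps '[{"travel": [3.4,2.9,0]},{"travel": [3.4,2.9,0]},{"travel": [3.4,2.9,0]},{"travel": [3.4,2.9,0]},{"travel": [3.4,2.9,0]},{"travel": [3.4,2.9,0]},{"travel": [3.4,2.9,0]},{"travel": [3.4,2.9,0]},{"travel": [3.4,2.9,0]},{"travel": [3.4,2.9,0]}]'

```text
invalid input
```

Emit:
drive_tool --steps '[{"travel": [3.4,2.9,0],"twist": 0},{"travel": [3.4,2.9,0],"twist": 0},{"travel": [3.4,2.9,0],"twist": 0},{"travel": [3.4,2.9,0],"twist": 0},{"travel": [3.4,2.9,0],"twist": 0},{"travel": [3.4,2.9,0],"twist": 0},{"travel": [3.4,2.9,0],"twist": 0},{"travel": [3.4,2.9,0],"twist": 0},{"travel": [3.4,2.9,0],"twist": 0},{"travel": [3.4,2.9,0],"twist": 0}]'

```text
time_s: 1.9
eef_pos: [0.5144, -0.2151, 0.2333]
ee_rot: [0.707, 0.707, -0.0, -0.0]
contact_force: [-0.6, -0.3, 1.0]
gripper_width: 0.0856
grip_force: 0.0
```

Emit:
drive_tool --steps '[{"travel": [3.4,3.2,0],"twist": 0},{"travel": [3.4,3.2,0],"twist": 0},{"travel": [0,0,3],"twist": 0},{"travel": [0,0,0],"twist": 0}]'

```text
time_s: 2.3
eef_pos: [0.5764, -0.1468, 0.1994]
ee_rot: [0.706, 0.708, -0.001, -0.003]
contact_force: [-0.5, -0.5, -1.5]
gripper_width: 0.0854
grip_force: 0.0
```

```bash
python3 - <<'E'
from h import *
p,d,m=snap('wrist','pics/w1.png'); np.savez('w1.npz',p=p,d=d); print(m, monitor.read_state()['eef_pos'])
E
```

```text
{'fov_y': 62.7404776897797, 'cx': 274.56586087030666, 'cy': 200.41975677641145, 'eye': array([ 0.57722073, -0.07826312,  0.33977412]), 'orientation': array([-0.13548413,  0.00281112,  0.00134658,  0.99077461])} [ 0.5762888  -0.14789495  0.20137547]
```

View pics/w1.png

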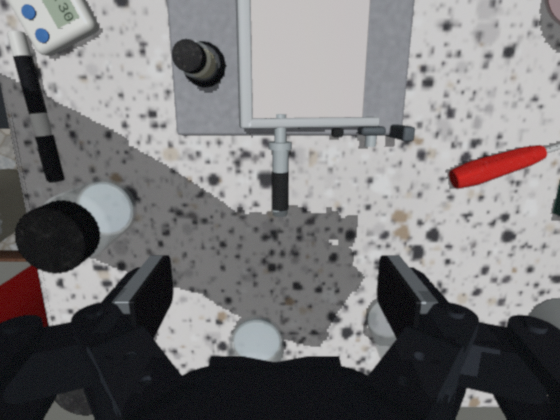

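Wrist view: the handle bar runs from (280,140) to its free end at (280,211), and the frame edge is at row 127.

```bash
python3 - <<'E'
from h import *
m=vision.camera_model('wrist'); d=np.load('w1.npz')['d']
u=[(280,150),(280,180),(280,209),(280,128),(365,130),(402,132)]
print(onz(m,u,.048).round(4)); print(pts(m,u,d).round(4))
E
```

```text
[[ 0.5804 -0.1168  0.048 ]
 [ 0.5805 -0.1429  0.048 ]
 [ 0.5806 -0.1693  0.048 ]
 [ 0.5803 -0.0985  0.048 ]
 [ 0.6514 -0.1     0.048 ]
 [ 0.6825 -0.1017  0.048 ]]
[[ 0.5802 -0.1154  0.059 ]
 [ 0.5804 -0.141   0.0567]
 [ 0.5805 -0.1668  0.056 ]
 [ 0.5802 -0.0981  0.0527]
 [ 0.6544 -0.1009  0.0361]
 [ 0.6815 -0.1015  0.0508]]
```

Emit:
drive_tool --steps '[{"travel": [-0.2,0.4,4],"twist": 0},{"travel": [0,0,4],"twist": 0},{"travel": [0,0,4],"twist": 0},{"travel": [0,0,2.6],"twist": 0},{"travel": [0,0,0],"twist": 0},{"travel": [0,0,0],"twist": 0}]'

```text
time_s: 2.95
eef_pos: [0.5816, -0.1518, 0.0592]
ee_rot: [0.708, 0.707, 0.0, 0.0]
contact_force: [0.5, -1.0, -0.0]
gripper_width: 0.0852
grip_force: 0.0
```

Emit:
drive_tool --steps '[{"travel": [0,0,0],"twist": 0},{"travel": [0,0,0],"twist": 0},{"travel": [0,0,0],"twist": 0},{"travel": [0,0,0],"twist": 0},{"travel": [0,0,0],"twist": 0},{"travel": [0,0,0],"twist": 0},{"travel": [0,0,0],"twist": 0},{"travel": [0,0,0],"twist": 0}]' --claw 1 --newtons 30

```text
time_s: 3.75
eef_pos: [0.5815, -0.1508, 0.0575]
ee_rot: [0.707, 0.707, -0.0, -0.0]
contact_force: [0.2, -0.4, 0.1]
gripper_width: 0.0001
grip_force: 0.0
```

```bash
python3 - <<'E'
from h import *
p,d,m=snap('wrist'); q,d2,m2=snap('side')
b=lambda p:cv2.cvtColor(p,cv2.COLOR_RGB2BGR)
c=np.hstack([cv2.resize(b(p)[:,140:420],(390,585)),cv2.resize(b(q)[90:290,170:360],(400,585),interpolation=cv2.INTER_CUBIC)]); cv2.imwrite('pics/w2.png',c)
E
```

```text
(no output)
```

View pics/w2.png

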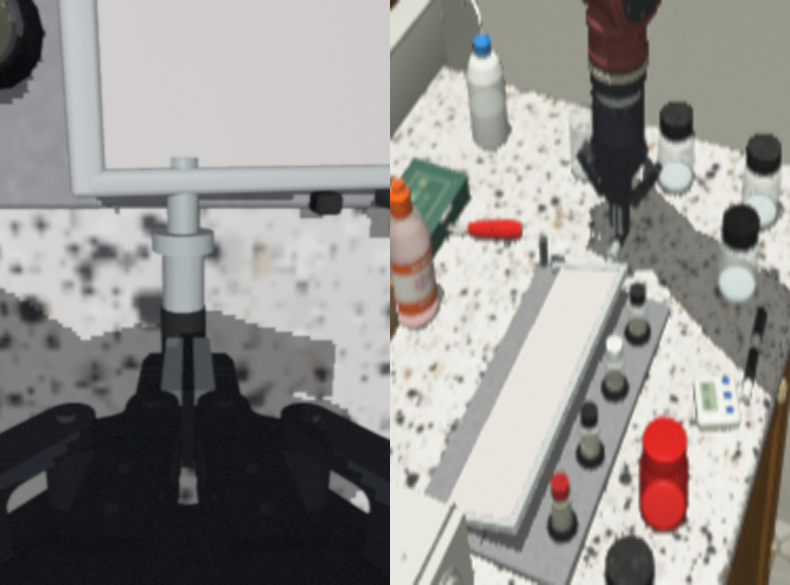

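```bash
python3 - <<'E'
from h import *
p,d,m=snap('wrist'); s=monitor.read_state(); print(s['eef_pos'],m['eye'],m['orientation'],manip.tip_extent)
u=[(271,r) for r in range(145,300,10)]
for a,b,c in zip(u,pts(m,u,d).round(4),p[[x[1] for x in u],271]): print(a,b,c)
f=210/np.tan(np.radians(m['fov_y'])/2)
for t in([0,0,.025],[0,0,.006]):
    w=s['eef_pos']+R.from_quat(s['ee_rot']).apply(t); v=R.from_quat(m['orientation']).inv().apply(w-m['eye']); print(w,m['cx']+f*v[0]/-v[2],m['cy']-f*v[1]/-v[2])
E
```

```text
[ 0.58158157 -0.15083519  0.05761331] [ 0.58172141 -0.08187334  0.19773724] [-1.36836459e-01  1.82862659e-04 -1.94444200e-04  9.90593616e-01] 0.025
(271, 145) [ 0.5802 -0.0989  0.0506] [182 189 192]
(271, 155) [ 0.5801 -0.103   0.0512] [180 188 190]
(271, 165) [ 0.5801 -0.1074  0.0506] [179 186 190]
(271, 175) [ 0.5802 -0.1107  0.0561] [178 186 188]
(271, 185) [ 0.5801 -0.1159  0.0523] [171 179 183]
(271, 195) [ 0.5801 -0.1206  0.0515] [173 181 183]
(271, 205) [ 0.5801 -0.1248  0.0529] [172 180 182]
(271, 215) [ 0.5801 -0.1295  0.0526] [173 181 184]
(271, 225) [ 0.5801 -0.1337  0.0538] [67 70 72]
(271, 235) [ 0.5801 -0.1387  0.0531] [46 47 48]
(271, 245) [ 0.5801 -0.1395  0.0625] [47 50 50]
(271, 255) [ 0.5803 -0.1391  0.0734] [44 45 49]
(271, 265) [ 0.5803 -0.1399  0.0805] [36 37 40]
(271, 275) [ 0.5804 -0.1396  0.0889] [33 33 36]
(271, 285) [ 0.5805 -0.1412  0.0929] [34 37 40]
(271, 295) [ 0.5804 -0.1451  0.0929] [24 25 29]
[ 0.58158189 -0.15083771  0.03261331] 274.4524894238649 242.33498547468503
[ 0.58158165 -0.1508358   0.05161331] 274.4262624173335 258.2756658870788
```

```bash
python3 - <<'E'
from h import *
p,d,m=snap('wrist')
for r in range(228,262,3):
    u=[(c,r) for c in range(250,302,4)]; w=pts(m,u,d)
    print(r,(w[:,2]*1000).round().astype(int),(w[:,1]*1000).round().astype(int))
q,d2,m2=snap('side')
c=cv2.resize(cv2.cvtColor(q,cv2.COLOR_RGB2BGR)[140:220,240:340],(800,640)[:2],interpolation=cv2.INTER_CUBIC)[:600]; cv2.imwrite('pics/s2.png',c)
E
```

```text
228 [ 1  0 51 53 53 54 53 53 53 50 -1  0  0] [-155 -155 -136 -135 -135 -135 -136 -136 -136 -137 -155 -155 -155]
231 [ 0  1 51 53 53 53 54 53 53 49  0  1 -1] [-157 -157 -138 -137 -137 -137 -136 -137 -137 -139 -157 -157 -157]
234 [ 0 -1 51 53 53 52 54 53 51 49  0  0  0] [-159 -159 -139 -138 -138 -139 -138 -138 -139 -140 -159 -159 -159]
237 [ 1  1 51 52 53 53 53 53 52 49  0  1  0] [-161 -161 -140 -140 -140 -140 -140 -140 -140 -141 -161 -161 -161]
240 [ 0 -1 51 52 53 54 53 52 52 49  1  0  0] [-163 -163 -142 -142 -141 -141 -141 -141 -142 -143 -162 -163 -163]
243 [-1  0 51 60 60 61 60 61 61 61  0  1  0] [-165 -165 -143 -140 -140 -139 -140 -139 -139 -139 -165 -165 -165]
246 [ 0  0 52 62 63 63 64 63 63 64 63  0 -1] [-167 -167 -145 -140 -140 -140 -140 -140 -140 -140 -140 -167 -167]
249 [ 0  0 50 67 66 67 68 66 66 67 67  0 -1] [-169 -169 -147 -139 -140 -139 -139 -140 -140 -140 -139 -169 -169]
252 [-1 -2 52 69 70 70 70 68 69 69 70  0  0] [-171 -172 -148 -140 -139 -139 -139 -140 -140 -140 -140 -171 -171]
255 [65 63 73 73 72 72 73 73 72 73 72 64 64] [-143 -144 -139 -140 -140 -140 -139 -139 -140 -139 -140 -144 -144]
258 [67 67 76 77 76 75 76 76 75 75 75 66 66] [-144 -144 -139 -139 -139 -140 -139 -139 -140 -140 -140 -144 -144]
261 [69 69 78 78 78 78 77 78 78 78 78 69 70] [-144 -144 -139 -139 -139 -139 -140 -139 -139 -139 -139 -144 -144]
```

View pics/s2.png

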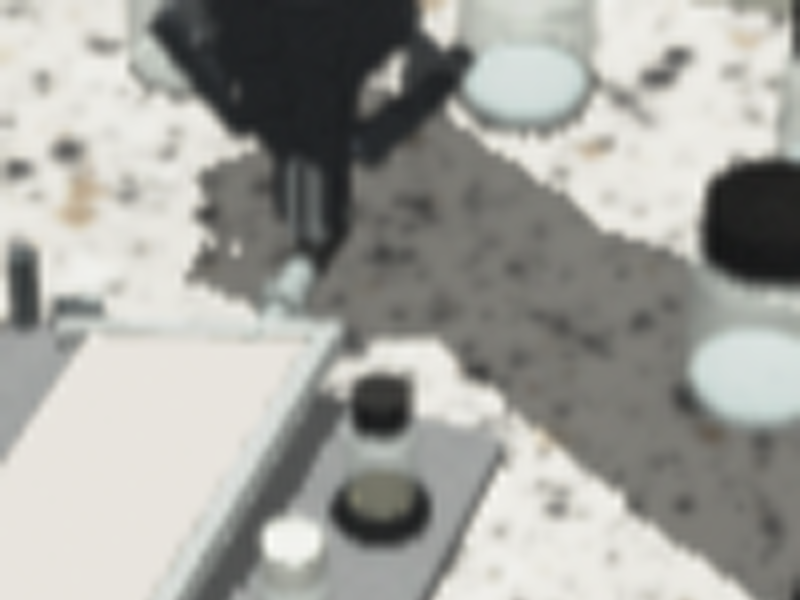

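Fingertips really sit at about the TCP height (0.057), so they closed above the bar, which tops out at 0.053. I'll open, go 27 mm lower and close again.

Emit:
drive_tool --steps '[{"travel": [0,0,0],"twist": 0},{"travel": [0,0,0],"twist": 0},{"travel": [0,0,0],"twist": 0},{"travel": [0,0,0],"twist": 0},{"travel": [0,-0.1,1.4],"twist": 0},{"travel": [0,0,1.4],"twist": 0},{"travel": [0,0,0],"twist": 0}]' --claw 0.4

```text
time_s: 4.7
eef_pos: [0.5785, -0.1498, 0.0261]
ee_rot: [0.707, 0.707, -0.001, -0.002]
contact_force: [-0.8, 0.0, -0.2]
gripper_width: 0.0512
grip_force: 0.0
```

Emit:
drive_tool --steps '[{"travel": [0,0,0],"twist": 0},{"travel": [0,0,0],"twist": 0},{"travel": [0,0,0],"twist": 0},{"travel": [0,0,0],"twist": 0},{"travel": [0,0,0],"twist": 0},{"travel": [0,0,0],"twist": 0}]' --claw 1 --newtons 30

```text
time_s: 5.3
eef_pos: [0.5801, -0.151, 0.0301]
ee_rot: [0.707, 0.707, -0.001, -0.0]
contact_force: [-5.2, 0.3, 3.7]
gripper_width: 0.0131
grip_force: 29.4
```

Emit:
drive_tool --steps '[{"travel": [0,0.42,-1.2],"twist": 0},{"travel": [0,0.6,-1.13],"twist": 0},{"travel": [0,0.76,-1.02],"twist": 0},{"travel": [0,0.9,-0.9],"twist": 0},{"travel": [0,1.03,-0.75],"twist": 0},{"travel": [0,1.13,-0.59],"twist": 0},{"travel": [0,1.2,-0.42],"twist": 0},{"travel": [0,1.25,-0.23],"twist": 0},{"travel": [0,1.27,-0.04],"twist": 0},{"travel": [0,1.27,0.15],"twist": 0}]'

```text
time_s: 6.3
eef_pos: [0.6798, -0.1509, 0.0927]
ee_rot: [0.707, 0.707, 0.0, 0.001]
contact_force: [-2.9, -0.6, 8.6]
gripper_width: 0.0131
grip_force: 30.9
```

Emit:
drive_tool --steps '[{"travel": [0,0.5,0.1],"twist": 0},{"travel": [0,0,0],"twist": 0},{"travel": [0,0,0],"twist": 0}]'

```text
time_s: 6.6
eef_pos: [0.6847, -0.1509, 0.0912]
ee_rot: [0.707, 0.707, 0.001, 0.001]
contact_force: [0.1, 0.5, 5.1]
gripper_width: 0.0127
grip_force: 30.7
```

```bash
python3 - <<'E'
from h import *
s=monitor.read_state();print(s['eef_pos'],s['contact_force'],s['gripper_width'])
snap('side','pics/s3.png')
E
```

```text
[ 0.68470337 -0.15090099  0.09120189] [0.13218869 0.46651674 5.06052341] 0.012708765824978131
```

View pics/s3.png

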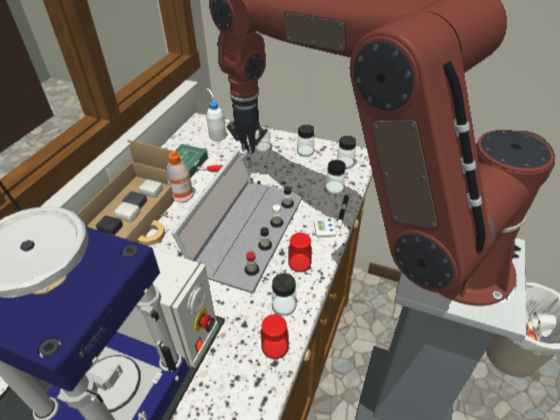

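The panel stands up and the line is visible. I'll release, rise and back away toward the jars.

Emit:
drive_tool --steps '[{"travel": [0,0,0],"twist": 0},{"travel": [0,0,0],"twist": 0},{"travel": [0,0,0],"twist": 0},{"travel": [0,0,0],"twist": 0},{"travel": [0,0,-4],"twist": 0},{"travel": [0,0,-4.5],"twist": 0},{"travel": [0,-4,-2],"twist": 0},{"travel": [-2,-4.5,0],"twist": 0},{"travel": [-2,-4.5,0],"twist": 0},{"travel": [-2,-4.5,0],"twist": 0}]' --claw 0.4

```text
time_s: 7.65
eef_pos: [0.5073, -0.2111, 0.1949]
ee_rot: [0.707, 0.707, -0.0, 0.0]
contact_force: [0.5, -1.1, 0.6]
gripper_width: 0.0513
grip_force: 0.0
```

Emit:
drive_tool --steps '[{"travel": [-2,-4.5,0],"twist": 0},{"travel": [-2,-4.5,0],"twist": 0},{"travel": [-2,-4,0],"twist": 0},{"travel": [0,0,0],"twist": 0},{"travel": [0,0,0],"twist": 0}]' --claw 0

```text
time_s: 8.15
eef_pos: [0.3784, -0.2714, 0.1952]
ee_rot: [0.708, 0.706, 0.0, 0.001]
contact_force: [1.0, -0.3, -0.4]
gripper_width: 0.0856
grip_force: 0.0
```

```bash
python3 - <<'E'
from h import *
s=monitor.read_state();print(s['eef_pos'])
p,d,m=snap('top')
c=cv2.resize(cv2.cvtColor(p,cv2.COLOR_RGB2BGR)[130:280,190:420],None,fx=3.4,fy=3.4,interpolation=cv2.INTER_CUBIC); cv2.imwrite('pics/t4.png',c)
np.savez('t4.npz',p=p,d=d)
p,d,m=snap('wrist','pics/w4.png'); np.savez('w4.npz',p=p,d=d)
E
```

```text
[ 0.37841034 -0.27144239  0.19521024]
```

View pics/t4.png

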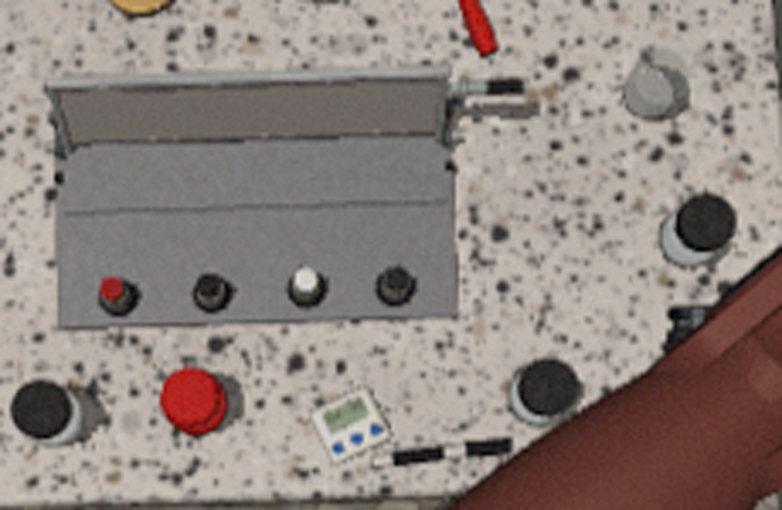

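View pics/w4.png

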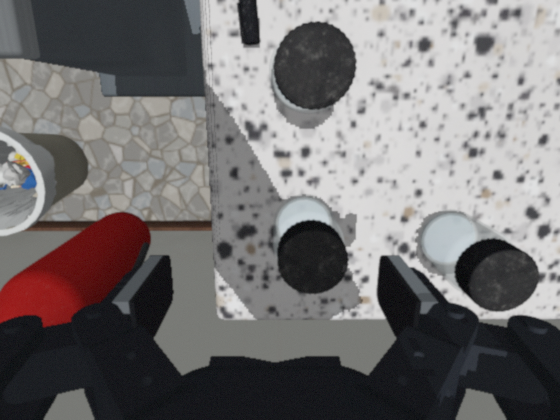

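The backdrop leans back past centre and the line shows at crop (65,213) to (450,203). The wrist view has jar caps at (313,65), (312,255) and (497,274). I'll measure the caps, vial tops and line.

```bash
cat >> h.py <<'E'
def tops(m,d,lo,hi,amin=60,box=None):
    vv,uu=np.mgrid[0:420,0:560]; uv=np.c_[uu.ravel(),vv.ravel()]
    P=(np.array(m['eye'])+rays(m,uv)*d.ravel()[:,None]).reshape(420,560,3)
    k=((P[...,2]>lo)&(P[...,2]<hi)&(d>0)).astype(np.uint8)
    n,L,S,C=cv2.connectedComponentsWithStats(k); out=[]
    for i in range(1,n):
        if S[i,4]<amin: continue
        X=P[L==i]; (cx,cy),r=cv2.minEnclosingCircle(X[:,:2].astype(np.float32))
        out.append((C[i].round().astype(int),X[:,:2].mean(0).round(4),(round(cx,4),round(cy,4),round(r,4)),X[:,2].mean().round(4)))
    return out
E
python3 - <<'E'
from h import *
mw=vision.camera_model('wrist'); mt=vision.camera_model('top')
dw=np.load('w4.npz')['d']; dt=np.load('t4.npz')['d']
print('wrist caps');[print(o) for o in tops(mw,dw,.09,.112,200)]
print('top caps');[print(o) for o in tops(mt,dt,.088,.112,60)]
print('top vials');[print(o) for o in tops(mt,dt,.066,.086,12)]
c=lambda a,b:(190+a/3.4,130+b/3.4)
print(onz(mt,[c(65,213),c(450,203),c(60,327),c(457,318),c(260,208)],.016).round(4))
print(onz(mt,[c(111,288),c(211,287),c(306,279),c(397,282)],.078).round(4))
E
```

```text
wrist caps
(array([315,  65]), array([ 0.4052, -0.1782]), (0.4056, -0.1784, 0.0271), np.float64(0.099))
(array([312, 260]), array([ 0.4079, -0.3147]), (0.4087, -0.317, 0.0275), np.float64(0.0987))
(array([501, 278]), array([ 0.5525, -0.3304]), (0.5552, -0.3328, 0.0276), np.float64(0.0984))
top caps
(array([496, 217]), array([ 0.493, -0.634]), (0.4877, -0.5854, 0.6108), np.float64(0.0998))
(array([382,  99]), array([ 0.8751, -0.302 ]), (0.8868, -0.3076, 0.0319), np.float64(0.1017))
(array([284, 117]), array([0.8208, 0.0189]), (0.8401, 0.0182, 0.0358), np.float64(0.1019))
(array([164, 168]), array([0.664 , 0.4075]), (0.6809, 0.4195, 0.1663), np.float64(0.0999))
(array([265, 159]), array([0.6837, 0.0832]), (0.6865, 0.0819, 0.1954), np.float64(0.0999))
(array([  2, 172]), array([0.6632, 0.9285]), (0.6642, 0.9345, 0.0246), np.float64(0.0976))
(array([398, 194]), array([ 0.5564, -0.3311]), (0.5564, -0.3317, 0.0278), np.float64(0.0992))
(array([351, 243]), array([ 0.4065, -0.1769]), (0.4068, -0.1776, 0.0269), np.float64(0.0999))
(array([246, 246]), array([0.4063, 0.1503]), (0.4071, 0.1506, 
[... 2775 characters left out ...]
array([174, 259]), array([0.3731, 0.3798]), (0.3771, 0.3927, 0.0286), np.float64(0.0738))
(array([241, 253]), array([0.3871, 0.1676]), (0.3902, 0.1677, 0.0182), np.float64(0.0703))
(array([250, 254]), array([0.3836, 0.1379]), (0.3847, 0.1377, 0.0136), np.float64(0.0732))
(array([203, 258]), array([0.3724, 0.2856]), (0.3741, 0.2871, 0.0131), np.float64(0.074))
(array([328, 378]), array([ 0.005 , -0.0907]), (0.0041, -0.0901, 0.0096), np.float64(0.0728))
[[ 0.5954  0.2761  0.016 ]
 [ 0.595  -0.1015  0.016 ]
 [ 0.4828  0.281   0.016 ]
 [ 0.4812 -0.1037  0.016 ]
 [ 0.5952  0.0847  0.016 ]]
[[ 0.5096  0.2239  0.078 ]
 [ 0.508   0.1302  0.078 ]
 [ 0.5131  0.0412  0.078 ]
 [ 0.508  -0.0439  0.078 ]]
```

```bash
python3 - <<'E'
from h import *
s=monitor.read_state(); e=s['eef_pos']; print(e,s['gripper_width'])
vv,uu=np.mgrid[0:420,0:560]; uv=np.c_[uu.ravel(),vv.ravel()]
for n in('side','wrist'):
    p,d,m=snap(n); P=np.array(m['eye'])+rays(m,uv)*d.ravel()[:,None]-e
    for nm,sel in [('fing-',(P[:,0]>-.065)&(P[:,0]<-.035)),('fing+',(P[:,0]>.035)&(P[:,0]<.065)),('mid',abs(P[:,0])<.03)]:
        k=sel&(abs(P[:,1])<.05)&(P[:,2]>-.05)&(P[:,2]<.12)&(d.ravel()>0)
        Q=P[k]; h,b=np.histogram(Q[:,2],np.arange(-.05,.125,.01)); print(n,nm,dict(zip((b[:-1]*1000).round().astype(int).tolist(),h.tolist())))
E
```

```text
[ 0.37945987 -0.27057272  0.19499102] 0.08523313741479598
side fing- {-50: 0, -40: 0, -30: 0, -20: 0, -10: 0, 0: 0, 10: 7, 20: 17, 30: 16, 40: 17, 50: 18, 60: 40, 70: 38, 80: 12, 90: 16, 100: 36, 110: 36}
side fing+ {-50: 0, -40: 0, -30: 0, -20: 0, -10: 0, 0: 0, 10: 11, 20: 14, 30: 21, 40: 18, 50: 16, 60: 45, 70: 19, 80: 14, 90: 19, 100: 33, 110: 37}
side mid {-50: 0, -40: 0, -30: 0, -20: 0, -10: 0, 0: 0, 10: 0, 20: 0, 30: 0, 40: 0, 50: 0, 60: 0, 70: 39, 80: 62, 90: 65, 100: 79, 110: 41}
wrist fing- {-50: 0, -40: 0, -30: 0, -20: 0, -10: 0, 0: 1, 10: 484, 20: 861, 30: 1070, 40: 988, 50: 1371, 60: 5632, 70: 2117, 80: 133, 90: 0, 100: 0, 110: 0}
wrist fing+ {-50: 0, -40: 0, -30: 0, -20: 0, -10: 0, 0: 1, 10: 488, 20: 854, 30: 1072, 40: 981, 50: 1360, 60: 5455, 70: 2456, 80: 474, 90: 0, 100: 0, 110: 0}
wrist mid {-50: 0, -40: 0, -30: 0, -20: 0, -10: 0, 0: 0, 10: 0, 20: 0, 30: 0, 40: 0, 50: 0, 60: 30, 70: 5330, 80: 9355, 90: 4641, 100: 0, 110: 0}
```

The open tips sit 12 mm above the reported TCP and the body 70 mm above it, so I'll grip jars with the TCP near z = 0.042. Jar C goes first.

Emit:
drive_tool --steps '[{"travel": [-4.5,2.8,0],"twist": 0},{"travel": [-0.1,0,4],"twist": 0},{"travel": [0,0,4],"twist": 0},{"travel": [0,0,4],"twist": 0},{"travel": [0,0,3.3],"twist": 0},{"travel": [0,0,0],"twist": 0},{"travel": [0,0,0],"twist": 0}]'

```text
time_s: 9.05
eef_pos: [0.4058, -0.3137, 0.0423]
ee_rot: [0.707, 0.708, 0.0, -0.0]
contact_force: [0.7, -0.7, 0.9]
gripper_width: 0.0852
grip_force: 0.0
```

Emit:
drive_tool --steps '[{"travel": [0,0,0],"twist": 0},{"travel": [0,0,0],"twist": 0},{"travel": [0,0,0],"twist": 0},{"travel": [0,0,0],"twist": 0},{"travel": [0,0,0],"twist": 0},{"travel": [0,0,0],"twist": 0}]' --claw 1 --newtons 40

```text
time_s: 9.65
eef_pos: [0.4068, -0.3158, 0.0448]
ee_rot: [0.707, 0.707, -0.0, 0.002]
contact_force: [1.3, 0.6, 7.3]
gripper_width: 0.0591
grip_force: 42.0
```

Emit:
drive_tool --steps '[{"travel": [0,0,-3],"twist": 0},{"travel": [0,0,-4.5],"twist": 0},{"travel": [0,0,-4.5],"twist": 0},{"travel": [0,0,-3.5],"twist": 0},{"travel": [2,1,0],"twist": 0},{"travel": [4,1.5,0],"twist": 0},{"travel": [4,1.7,0],"twist": 0},{"travel": [4,1.7,0],"twist": 0},{"travel": [4,1.7,0],"twist": 0},{"travel": [4,1.7,0],"twist": 0}]'

```text
time_s: 10.65
eef_pos: [0.4989, -0.0927, 0.1981]
ee_rot: [0.707, 0.707, 0.0, 0.001]
contact_force: [1.1, -0.8, -2.1]
gripper_width: 0.0587
grip_force: 45.4
```

Emit:
drive_tool --steps '[{"travel": [4,1.7,0],"twist": 0},{"travel": [4,1.7,0],"twist": 0},{"travel": [4,1.7,0],"twist": 0},{"travel": [4,1.7,0],"twist": 0},{"travel": [4,1.7,0],"twist": 0},{"travel": [3,0.6,0],"twist": 0},{"travel": [0,0,0],"twist": 0},{"travel": [0,0,0],"twist": 0}]'

```text
time_s: 11.45
eef_pos: [0.5894, 0.1362, 0.1974]
ee_rot: [0.707, 0.708, 0.0, 0.0]
contact_force: [-0.5, 0.2, -2.8]
gripper_width: 0.0584
grip_force: 45.4
```

Emit:
drive_tool --steps '[{"travel": [-0.2,0.3,4],"twist": 0},{"travel": [0,0,4],"twist": 0},{"travel": [0,0,3],"twist": 0},{"travel": [0,0,1.3],"twist": 0},{"travel": [0,0,0],"twist": 0},{"travel": [0,0,0],"twist": 0}]'

```text
time_s: 12.05
eef_pos: [0.5932, 0.1332, 0.0758]
ee_rot: [0.707, 0.707, 0.001, 0.001]
contact_force: [0.3, -1.2, -1.4]
gripper_width: 0.059
grip_force: 45.4
```

```bash
python3 - <<'E'
from h import *
print(monitor.read_state()['eef_pos'])
p,d,m=snap('wrist','pics/w5.png'); [print(o) for o in tops(m,d,.068,.086,100)]
E
```

```text
[0.59323729 0.13317649 0.075769  ]
(array([479, 144]), array([0.6749, 0.184 ]), (0.672, 0.1731, 0.067), np.float64(0.0773))
(array([57, 44]), array([0.5126, 0.2234]), (0.5109, 0.2236, 0.0117), np.float64(0.0769))
(array([277, 213]), array([0.5946, 0.1577]), (0.5944, 0.1453, 0.0269), np.float64(0.0775))
(array([ 94, 262]), array([0.5134, 0.1348]), (0.5115, 0.1335, 0.0119), np.float64(0.0766))
(array([436, 400]), array([0.6748, 0.0576]), (0.6733, 0.0557, 0.0154), np.float64(0.076))
(array([121, 408]), array([0.5139, 0.0509]), (0.5134, 0.0478, 0.0091), np.float64(0.074))
```

View pics/w5.png

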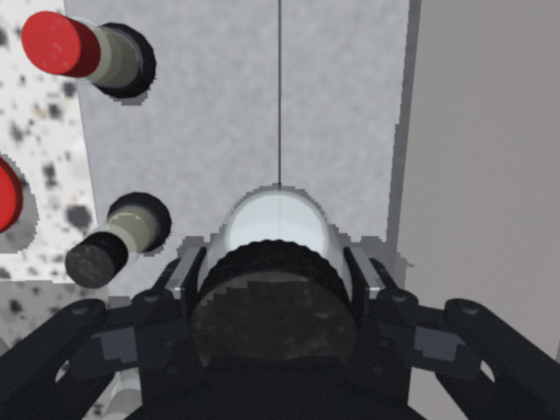

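The jar hangs squarely over the line (column 278 vs 280) and level with its vial at y = .134. I'll lower and release.

Emit:
drive_tool --steps '[{"travel": [0.1,0.1,0.7],"twist": 0},{"travel": [0,0,0.6],"twist": 0},{"travel": [0,0,0],"twist": 0},{"travel": [0,0,0],"twist": 0}]'

```text
time_s: 12.5
eef_pos: [0.5933, 0.1348, 0.0609]
ee_rot: [0.707, 0.707, -0.0, 0.0]
contact_force: [-0.1, 0.3, -1.5]
gripper_width: 0.0591
grip_force: 45.6
```

Emit:
drive_tool --steps '[{"travel": [0,0,0.15],"twist": 0},{"travel": [0,0,0],"twist": 0},{"travel": [0,0,0],"twist": 0}]'

```text
time_s: 12.8
eef_pos: [0.5935, 0.1347, 0.0607]
ee_rot: [0.707, 0.707, 0.0, 0.0]
contact_force: [-3.3, 0.3, 8.1]
gripper_width: 0.0588
grip_force: 46.2
```

Emit:
drive_tool --steps '[{"travel": [0,0,0],"twist": 0},{"travel": [0,0,0],"twist": 0},{"travel": [0,0,0],"twist": 0},{"travel": [0,0,0],"twist": 0},{"travel": [0,0,-3],"twist": 0},{"travel": [0,0,-4],"twist": 0},{"travel": [0,0,-4],"twist": 0},{"travel": [0,-2,-3],"twist": 0},{"travel": [-4,-2,0],"twist": 0},{"travel": [-4,-2,0],"twist": 0}]' --claw 0.12

```text
time_s: 13.8
eef_pos: [0.5332, 0.0545, 0.2007]
ee_rot: [0.706, 0.708, 0.001, 0.001]
contact_force: [0.8, -0.9, -0.5]
gripper_width: 0.0752
grip_force: 0.0
```

Emit:
drive_tool --steps '[{"travel": [-4,-2,0],"twist": 0},{"travel": [-4,-2,0],"twist": 0},{"travel": [-4,-2,0],"twist": 0},{"travel": [-4,-2.5,0],"twist": 0},{"travel": [-4,-2.5,0],"twist": 0},{"travel": [-3,-2,0],"twist": 0},{"travel": [0,0,0],"twist": 0},{"travel": [0,0,0],"twist": 0}]' --claw 0

```text
time_s: 14.6
eef_pos: [0.4031, -0.1758, 0.1995]
ee_rot: [0.708, 0.706, 0.0, 0.0]
contact_force: [-0.3, 0.2, 0.2]
gripper_width: 0.0851
grip_force: 0.0
```

```bash
cat > look.py <<'E'
from h import *
s=monitor.read_state(); e=s['eef_pos']; print('tcp',e.round(4),s['time_s'])
p,d,m=snap('wrist'); print('wrist');[print(o) for o in tops(m,d,.09,.112,300)]
p,d,m=snap('top')
print('top');[print(o[0],o[2],o[3]) for o in tops(m,d,.088,.125,60) if .022<o[2][2]<.033 and .3<o[2][0]<.7]
E
python3 look.py
```

```text
tcp [ 0.4031 -0.1758  0.1995] 14.6
wrist
(array([277, 203]), array([ 0.4052, -0.1771]), (0.4055, -0.1787, 0.0272), np.float64(0.099))
top
[  2 172] (0.6635, 0.9329, 0.0249) 0.0982
[250 186] (0.5952, 0.1332, 0.0288) 0.1139
[399 192] (0.558, -0.3334, 0.0272) 0.0999
[246 246] (0.4067, 0.1508, 0.0269) 0.1001
[202 249] (0.3989, 0.2883, 0.028) 0.0997
[166 257] (0.3781, 0.3995, 0.0275) 0.0997
```

Jar C stands at (.595,.133). Jar B next.

Emit:
drive_tool --steps '[{"travel": [-0.2,0.3,4],"twist": 0},{"travel": [0,0,4],"twist": 0},{"travel": [0,0,4],"twist": 0},{"travel": [0,0,3.6],"twist": 0},{"travel": [0,0,0],"twist": 0},{"travel": [0,0,0],"twist": 0}]'

```text
time_s: 15.3
eef_pos: [0.4065, -0.1764, 0.044]
ee_rot: [0.707, 0.708, -0.0, -0.0]
contact_force: [-0.3, -0.3, 1.5]
gripper_width: 0.0855
grip_force: 0.0
```

Emit:
drive_tool --steps '[{"travel": [0,0,0],"twist": 0},{"travel": [0,0,0],"twist": 0},{"travel": [0,0,0],"twist": 0},{"travel": [0,0,0],"twist": 0},{"travel": [0,0,0],"twist": 0},{"travel": [0,0,0],"twist": 0}]' --claw 1 --newtons 40

```text
time_s: 15.9
eef_pos: [0.4075, -0.1784, 0.046]
ee_rot: [0.707, 0.707, 0.0, 0.002]
contact_force: [-2.9, 1.1, 8.7]
gripper_width: 0.0594
grip_force: 41.7
```

Emit:
drive_tool --steps '[{"travel": [0,0,-3],"twist": 0},{"travel": [0,0,-4.5],"twist": 0},{"travel": [0,0,-4.5],"twist": 0},{"travel": [0,0,-3.5],"twist": 0},{"travel": [3,2.5,0],"twist": 0},{"travel": [3.5,3,0],"twist": 0},{"travel": [3.5,3,0],"twist": 0},{"travel": [3.5,3,0],"twist": 0},{"travel": [3.5,3,0],"twist": 0},{"travel": [3.5,3,0],"twist": 0}]'

```text
time_s: 16.9
eef_pos: [0.5827, 0.0295, 0.1995]
ee_rot: [0.707, 0.707, 0.0, 0.001]
contact_force: [0.1, -0.8, -1.8]
gripper_width: 0.0591
grip_force: 45.9
```

Emit:
drive_tool --steps '[{"travel": [1.5,1.2,0],"twist": 0},{"travel": [0,0,0],"twist": 0},{"travel": [0,0,0],"twist": 0}]'

```text
time_s: 17.2
eef_pos: [0.5934, 0.0429, 0.1989]
ee_rot: [0.707, 0.707, -0.0, 0.0]
contact_force: [-0.6, -0.6, -2.5]
gripper_width: 0.0593
grip_force: 45.9
```

Emit:
drive_tool --steps '[{"travel": [-0.1,0.1,4],"twist": 0},{"travel": [0,0,4],"twist": 0},{"travel": [0,0,3],"twist": 0},{"travel": [0,0,2],"twist": 0},{"travel": [0,0,0.5],"twist": 0},{"travel": [0,0,0],"twist": 0},{"travel": [0,0,0.2],"twist": 0},{"travel": [0,0,0],"twist": 0},{"travel": [0,0,0],"twist": 0}]'

```text
time_s: 18.1
eef_pos: [0.5948, 0.0413, 0.0623]
ee_rot: [0.707, 0.707, 0.0, 0.001]
contact_force: [0.3, 0.3, -0.4]
gripper_width: 0.0588
grip_force: 46.1
```

Emit:
drive_tool --steps '[{"travel": [0,0,0.15],"twist": 0},{"travel": [0,0,0],"twist": 0},{"travel": [0,0,0],"twist": 0}]'

```text
time_s: 18.4
eef_pos: [0.5949, 0.0414, 0.0621]
ee_rot: [0.707, 0.707, 0.0, 0.001]
contact_force: [-5.6, -0.3, 12.3]
gripper_width: 0.0592
grip_force: 47.3
```

Emit:
drive_tool --steps '[{"travel": [0,0,0],"twist": 0},{"travel": [0,0,0],"twist": 0},{"travel": [0,0,0],"twist": 0},{"travel": [0,0,0],"twist": 0},{"travel": [0,0,-3],"twist": 0},{"travel": [0,0,-4],"twist": 0},{"travel": [0,0,-4],"twist": 0},{"travel": [0,-1.9,-3],"twist": 0},{"travel": [-4,-1,0],"twist": 0},{"travel": [-4,-1,0],"twist": 0}]' --claw 0.12

```text
time_s: 19.4
eef_pos: [0.5555, -0.0385, 0.2014]
ee_rot: [0.706, 0.708, 0.001, 0.001]
contact_force: [0.9, -1.7, -0.4]
gripper_width: 0.0748
grip_force: 0.0
```

Emit:
drive_tool --steps '[{"travel": [-4.5,0,0],"twist": 0},{"travel": [-4.5,0,0],"twist": 0},{"travel": [-4.5,0,0],"twist": 0},{"travel": [-4.5,0,0],"twist": 0},{"travel": [-4.5,0,0],"twist": 0},{"travel": [-4.5,0,0],"twist": 0},{"travel": [-2.5,0,0],"twist": 0},{"travel": [0,0,0],"twist": 0},{"travel": [0,0,0],"twist": 0}]' --claw 0

```text
time_s: 20.3
eef_pos: [0.5551, -0.3333, 0.1995]
ee_rot: [0.707, 0.707, 0.0, -0.0]
contact_force: [-0.2, -0.8, -0.9]
gripper_width: 0.0851
grip_force: 0.0
```

```bash
python3 look.py
```

```text
tcp [ 0.5551 -0.3333  0.1995] 20.3
wrist
(array([275, 200]), array([ 0.5554, -0.3321]), (0.5555, -0.3336, 0.0272), np.float64(0.099))
top
[  2 172] (0.6647, 0.9355, 0.0238) 0.0986
[250 186] (0.5931, 0.1327, 0.0301) 0.1135
[279 186] (0.5935, 0.0417, 0.0296) 0.1131
[246 246] (0.4069, 0.1512, 0.0273) 0.1002
[202 249] (0.3996, 0.287, 0.0278) 0.0999
[166 257] (0.3776, 0.3996, 0.0279) 0.0995
```

Emit:
drive_tool --steps '[{"travel": [0.1,0,4],"twist": 0},{"travel": [0,0,4],"twist": 0},{"travel": [0,0,4],"twist": 0},{"travel": [0,0,3.6],"twist": 0},{"travel": [0,0,0],"twist": 0},{"travel": [0,0,0],"twist": 0}]'

```text
time_s: 21.0
eef_pos: [0.5554, -0.3313, 0.0447]
ee_rot: [0.707, 0.708, -0.0, -0.0]
contact_force: [1.3, -0.3, 0.4]
gripper_width: 0.0856
grip_force: 0.0
```

Emit:
drive_tool --steps '[{"travel": [0,0,0],"twist": 0},{"travel": [0,0,0],"twist": 0},{"travel": [0,0,0],"twist": 0},{"travel": [0,0,0],"twist": 0},{"travel": [0,0,0],"twist": 0},{"travel": [0,0,0],"twist": 0}]' --claw 1 --newtons 40

```text
time_s: 21.6
eef_pos: [0.5565, -0.3336, 0.0472]
ee_rot: [0.707, 0.707, -0.0, 0.002]
contact_force: [-2.3, 1.3, 8.6]
gripper_width: 0.059
grip_force: 42.1
```

Emit:
drive_tool --steps '[{"travel": [0,0,-3],"twist": 0},{"travel": [0,0,-4.5],"twist": 0},{"travel": [0,0,-4.5],"twist": 0},{"travel": [0,0,-3.5],"twist": 0},{"travel": [4,0.5,0],"twist": 0},{"travel": [4.5,0.6,0],"twist": 0},{"travel": [4.5,0.6,0],"twist": 0},{"travel": [4.5,0.6,0],"twist": 0},{"travel": [4.5,0.6,0],"twist": 0},{"travel": [4.5,0.6,0],"twist": 0}]'

```text
time_s: 22.6
eef_pos: [0.5905, -0.0656, 0.2003]
ee_rot: [0.707, 0.707, 0.0, 0.001]
contact_force: [0.8, -0.9, -3.5]
gripper_width: 0.0591
grip_force: 45.7
```

Emit:
drive_tool --steps '[{"travel": [2.5,0.4,0],"twist": 0},{"travel": [0,0,0],"twist": 0},{"travel": [0,0,0],"twist": 0}]'

```text
time_s: 22.9
eef_pos: [0.5946, -0.042, 0.1998]
ee_rot: [0.707, 0.708, 0.0, 0.001]
contact_force: [0.0, -0.1, -2.6]
gripper_width: 0.0593
grip_force: 45.7
```

Emit:
drive_tool --steps '[{"travel": [-0.2,0,4],"twist": 0},{"travel": [0,0,4],"twist": 0},{"travel": [0,0,3],"twist": 0},{"travel": [0,0,2],"twist": 0},{"travel": [0,0,0.5],"twist": 0},{"travel": [0,0,0],"twist": 0},{"travel": [0,0,0.2],"twist": 0},{"travel": [0,0,0],"twist": 0},{"travel": [0,0,0],"twist": 0}]'

```text
time_s: 23.8
eef_pos: [0.5949, -0.0452, 0.0632]
ee_rot: [0.707, 0.707, 0.0, 0.001]
contact_force: [-4.0, -1.6, 6.4]
gripper_width: 0.0592
grip_force: 46.5
```

Emit:
drive_tool --steps '[{"travel": [0,0,0],"twist": 0},{"travel": [0,0,0],"twist": 0},{"travel": [0,0,0],"twist": 0},{"travel": [0,0,0],"twist": 0},{"travel": [0,0,-3],"twist": 0},{"travel": [0,0,-4],"twist": 0},{"travel": [0,0,-4],"twist": 0},{"travel": [1,-1,-3.5],"twist": 0},{"travel": [3.5,-2.3,0],"twist": 0},{"travel": [3.5,-2.3,0],"twist": 0}]' --claw 0.12

```text
time_s: 24.8
eef_pos: [0.5385, 0.036, 0.2082]
ee_rot: [0.708, 0.707, 0.001, 0.001]
contact_force: [1.6, 1.2, -0.1]
gripper_width: 0.0749
grip_force: 0.0
```

Emit:
drive_tool --steps '[{"travel": [3.7,-2.1,0],"twist": 0},{"travel": [3.7,-2.1,0],"twist": 0},{"travel": [3.7,-2.1,0],"twist": 0},{"travel": [3.7,-2.1,0],"twist": 0},{"travel": [3.7,-2.1,0],"twist": 0},{"travel": [3.7,-2.1,0],"twist": 0},{"travel": [2.5,-1,0],"twist": 0},{"travel": [0,0,0],"twist": 0},{"travel": [0,0,0],"twist": 0}]' --claw 0

```text
time_s: 25.7
eef_pos: [0.4021, 0.2831, 0.2068]
ee_rot: [0.707, 0.708, -0.0, 0.0]
contact_force: [0.3, -0.2, 0.1]
gripper_width: 0.0851
grip_force: 0.0
```

```bash
python3 look.py
```

```text
tcp [0.4021 0.2831 0.2068] 25.7
wrist
(array([236,  34]), array([0.3766, 0.396 ]), (0.3762, 0.3986, 0.0271), np.float64(0.0991))
(array([491,  17]), array([0.5419, 0.4056]), (0.5552, 0.4101, 0.0394), np.float64(0.101))
(array([268, 192]), array([0.3973, 0.2887]), (0.3972, 0.2871, 0.0271), np.float64(0.0991))
(array([278, 340]), array([0.4049, 0.1593]), (0.4052, 0.1507, 0.0271), np.float64(0.0984))
top
[  2 173] (0.6627, 0.9321, 0.0234) 0.0979
[250 186] (0.5943, 0.1339, 0.0288) 0.1136
[279 185] (0.5943, 0.0407, 0.0284) 0.1134
[306 185] (0.5934, -0.0436, 0.0294) 0.113
[246 246] (0.4068, 0.1511, 0.0271) 0.0997
[205 250] (0.3985, 0.2859, 0.0267) 0.0995
```

Emit:
drive_tool --steps '[{"travel": [0.4,-0.4,4],"twist": 0},{"travel": [0,0,4],"twist": 0},{"travel": [0,0,4],"twist": 0},{"travel": [0,0,4.2],"twist": 0},{"travel": [0,0,0],"twist": 0},{"travel": [0,0,0],"twist": 0}]'

```text
time_s: 26.4
eef_pos: [0.3985, 0.2859, 0.0455]
ee_rot: [0.708, 0.707, -0.0, -0.0]
contact_force: [-0.1, 0.4, 1.6]
gripper_width: 0.0854
grip_force: 0.0
```

Emit:
drive_tool --steps '[{"travel": [0,0,0],"twist": 0},{"travel": [0,0,0],"twist": 0},{"travel": [0,0,0],"twist": 0},{"travel": [0,0,0],"twist": 0},{"travel": [0,0,0],"twist": 0},{"travel": [0,0,0],"twist": 0}]' --claw 1 --newtons 40

```text
time_s: 27.0
eef_pos: [0.3998, 0.2874, 0.0478]
ee_rot: [0.707, 0.707, 0.002, 0.001]
contact_force: [-3.3, -0.9, 10.0]
gripper_width: 0.0588
grip_force: 41.1
```

Emit:
drive_tool --steps '[{"travel": [0,0,-3],"twist": 0},{"travel": [0,0,-4.5],"twist": 0},{"travel": [0,0,-4.5],"twist": 0},{"travel": [0,0,-3.5],"twist": 0},{"travel": [-1,3.2,0],"twist": 0},{"travel": [-1.3,4,0],"twist": 0},{"travel": [-1.3,4,0],"twist": 0},{"travel": [-1.3,4,0],"twist": 0},{"travel": [-1.3,4,0],"twist": 0},{"travel": [0,0,0],"twist": 0}]'

```text
time_s: 28.0
eef_pos: [0.5941, 0.2222, 0.1984]
ee_rot: [0.708, 0.706, -0.0, 0.0]
contact_force: [-1.5, 0.7, -3.7]
gripper_width: 0.0586
grip_force: 46.2
```

Vial 0 is at y ≈ .2237. I'll descend there.

Emit:
drive_tool --steps '[{"travel": [0.1,0.1,4],"twist": 0},{"travel": [0,0,4],"twist": 0},{"travel": [0,0,3],"twist": 0},{"travel": [0,0,1.7],"twist": 0},{"travel": [0,0,0.5],"twist": 0},{"travel": [0,0,0],"twist": 0},{"travel": [0,0,0.2],"twist": 0},{"travel": [0,0,0],"twist": 0},{"travel": [0,0,0],"twist": 0}]'

```text
time_s: 28.9
eef_pos: [0.592, 0.2258, 0.0671]
ee_rot: [0.707, 0.707, 0.001, 0.001]
contact_force: [-0.0, 0.4, -3.2]
gripper_width: 0.0586
grip_force: 46.2
```

Emit:
drive_tool --steps '[{"travel": [-0.2,0.2,0.2],"twist": 0},{"travel": [0,0,0],"twist": 0},{"travel": [0,0,0.15],"twist": 0},{"travel": [0,0,0],"twist": 0},{"travel": [0,0,0],"twist": 0}]'

```text
time_s: 29.4
eef_pos: [0.5939, 0.2237, 0.064]
ee_rot: [0.707, 0.707, 0.001, 0.001]
contact_force: [-2.5, -1.1, 7.2]
gripper_width: 0.059
grip_force: 47.2
```

Emit:
drive_tool --steps '[{"travel": [0,0,0],"twist": 0},{"travel": [0,0,0],"twist": 0},{"travel": [0,0,0],"twist": 0},{"travel": [0,0,0],"twist": 0},{"travel": [0,0,-3],"twist": 0},{"travel": [0,0,-4],"twist": 0},{"travel": [0,0,-4],"twist": 0},{"travel": [-1,-2,-4],"twist": 0},{"travel": [-2,-4,0],"twist": 0},{"travel": [-2,-4,0],"twist": 0}]' --claw 0.12

```text
time_s: 30.4
eef_pos: [0.4932, 0.1734, 0.2138]
ee_rot: [0.707, 0.707, 0.001, 0.001]
contact_force: [-0.6, -0.4, 0.8]
gripper_width: 0.0752
grip_force: 0.0
```

Emit:
drive_tool --steps '[{"travel": [-3,-2,-2],"twist": 0},{"travel": [-3,-2,-2],"twist": 0},{"travel": [-3,-1,-2],"twist": 0},{"travel": [-3,0,0],"twist": 0},{"travel": [0,0,0],"twist": 0},{"travel": [0,0,0],"twist": 0}]'

```text
time_s: 31.0
eef_pos: [0.4433, 0.0534, 0.2724]
ee_rot: [0.708, 0.707, 0.0, 0.0]
contact_force: [0.5, 0.5, -0.1]
gripper_width: 0.0751
grip_force: 0.0
```

```bash
python3 look.py; python3 - <<'E'
from h import *
p,d,m=snap('wrist','pics/w9.png'); print([o for o in tops(m,d,.068,.086,60)])
p,d,m=snap('side','pics/s9.png')
a=cv2.imread('pics/w9.png');b=cv2.imread('pics/s9.png')
cv2.imwrite('pics/f9.png',np.hstack([cv2.resize(a,(400,300)),cv2.resize(b,(400,300))]))
E
```

```text
tcp [0.4433 0.0534 0.2724] 31.0
wrist
(array([449,   5]), array([0.5848, 0.1987]), (0.5884, 0.2023, 0.0164), np.float64(0.1009))
(array([534, 173]), array([0.6822, 0.056 ]), (0.6792, 0.0602, 0.1449), np.float64(0.1003))
(array([230,  70]), array([0.4057, 0.1499]), (0.4053, 0.1498, 0.0271), np.float64(0.0991))
(array([425,  92]), array([0.5728, 0.1313]), (0.5898, 0.1319, 0.0267), np.float64(0.102))
(array([416, 183]), array([0.5741, 0.0513]), (0.5892, 0.043, 0.0268), np.float64(0.1017))
(array([419, 257]), array([ 0.5848, -0.0233]), (0.5909, -0.0304, 0.0219), np.float64(0.1015))
top
[  2 172] (0.6642, 0.9318, 0.0224) 0.0984
[307 185] (0.5943, -0.0445, 0.0279) 0.1134
[221 187] (0.5918, 0.2239, 0.0291) 0.114
[166 257] (0.3772, 0.3997, 0.0281) 0.1005
[(array([432,  13]), array([0.5807, 0.199 ]), (0.589, 0.2078, 0.0257), np.float64(0.0791)), (array([514, 147]), array([0.6751, 0.0764]), (0.671, 0.0578, 0.1538), np.float64(0.0772)), (array([254,  86]), array([0.4233, 0.1386]), (0.4094, 0.1472, 0.029), np.float64(0.0714)), (array([415,  93]), array([0.5727, 0.132 ]), (0.5936, 0.1324, 0.0304), np.float64(0.0797)), (array([347,  93]), array([0.5105, 0.1326]), (0.5112, 0.1327, 0.0112), np.float64(0.0774)), (array([407, 179]), array([0.574 , 0.0516]), (0.5923, 0.0408, 0.0303), np.float64(0.0794)), (array([344, 188]), array([0.5127, 0.042 ]), (0.5132, 0.0412, 0.0113), np.float64(0.0772)), (array([409, 248]), array([ 0.584 , -0.0219]), (0.5921, -0.0329, 0.0276), np.float64(0.0789)), (array([339, 265]), array([ 0.5123, -0.0427]), (0.5129, -0.0443, 0.0115), np.float64(0.0767))]
```

View pics/f9.png

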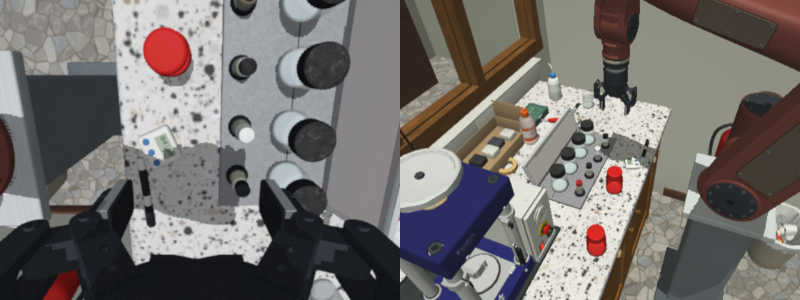

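The left view shows the jars squarely behind their vials on the line. The right view shows the backdrop up, all four jars upright, and the timer and beaker untouched. I'll hand in.

```bash
python3 -c "
from station import workorder; print(workorder.hand_in())"
```

```text
the job is handed in; nothing more can be done
None
```

I handed in the job at about 31 s. The backdrop leans back on its stop, and all four black-capped jars stand upright on the black line, each within about 2 mm sideways of its own vial. The timer and beaker were not touched; the hand-in call returned no verdict.

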